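Balance-test two rotor bars and pack the sound one

TASK

Test the two loose rotor bars one at a time: lay the bar by its middle across the balance stand's edge, let go and see whether it stays level or tips. Put each bar away before you test the other: the one that balances goes into the packing tray lying flat in the free space, its long side touching the long side of the bar already packed there; the one that tips lies flat in the empty reject bin. Leave the packed bars packed.

Things in the scene. Friction and masses are not known exactly. Their poses are not given: they have to be found in the camera images.
- bar_1_hub (a point): centre of the hub of loose rotor bar 1. The hub is 30 x 30 mm, 36 mm high; this point is 34 mm above the plate's underside, 18 mm above its top face, 18 mm below the hub's top. y is the bar's long axis, z up out of the hub, whose sides face along x and y.
- bar_2_hub (a point): centre of the hub of loose rotor bar 2, the same shape as bar 1. The hub is 30 x 30 mm, 36 mm high; this point is 34 mm above the plate's underside, 18 mm above its top face, 18 mm below the hub's top. y is the bar's long axis, z up out of the hub, whose sides face along x and y.
- bar_1: rotor bar 1: aluminium plate 150 (y) x 56 (x) x 16 mm, an elongated hexagon with a 120-degree point at each end (long flats 117 mm), and a dark square steel hub on its middle; about 0.35 kg; origin amid the underside. One of the two loose bars has its centre of mass at mid-length, the other about 24 mm off along y, unseen; which is which is not told.
- bar_2: rotor bar 2, same shape, sizes and looks as bar 1; origin at the middle of the plate's underside.
- packed_1_hub (a point): hub centre of a bar of the same shape, already packed in the tray; its long flat on the tray's -x side is the one to pack against. Same offsets and axes as for bar 1; a bar touching it lies 56 mm from it, centre to centre.
- packed_2_hub (a point): hub centre of a second packed bar, between packed_1 and the tray's +x wall. Same offsets and axes.
- edge_mid (a point): middle of the top of the balance stand's edge: a bright steel ridge, flat top 12 mm wide (y) and 70 mm long (x), 50 mm above the table. A bar on test lies along y, hub above this point. With its centre of mass over 6 mm from the ridge's middle it tips about 0.16 rad on to one of two rubber-topped rests (40 mm high, 62 mm to either side along y) and stays there.
- balance_stand: the balance stand, fixed to the table: grey base plate 100 (x) x 176 (y) x 8 mm with the edge across its middle and the two rests; origin in the middle of the underside, z up.
- tray: grey open packing tray, fixed: outside 190 (x) x 168 (y) x 24 mm, walls and floor 4 mm; origin amid the underside. Bars lie in it along y; the two packed ones fill it from the +x wall, leaving a free space 69 mm (x) by 160 mm (y) along the -x wall, nearest the robot, its middle about 56 mm from the origin towards -x.
- reject_bin: dark steel open reject bin, empty, fixed: outside 104 (x) x 204 (y) x 32 mm, walls and floor 4 mm. Origin in the middle of the underside, z up. A bar lies in it along y.
Things that resemble listed ones, but are neither listed nor needed, are in the scene too. Leave any blue look-alike of the part that bears packed_2_hub alone.

How it is judged:
By the outcome, as a careful person would: the job done as asked, in the order asked, and still so for the second after the job is handed in, with the robot touching nothing.
It also fails if it takes over 72 s, if anything falls off the work surface, if the arm or the gripper's body presses on something with over 40 N, if the wrist force passes 120 N, or if a joint passes its speed limit or range.

ROBOT

A 6-joint arm with a two-finger parallel gripper is mounted at the origin on a cart in front of the work surface, level with it; the furniture and walls round the work are solid. World frame = base frame: x ahead of the robot, y to its left, z up, the work surface at z = 0. Lengths are in m, angles in rad, forces in N, time in s.
With the tool pointing down it reaches from about 0.325 to 0.75 m from the base axis. Payload 7.6 kg.
Tool frame: the origin (TCP) lies on the front face of the gripper's body, between the roots of the fingers; the fingertips stand 73 mm ahead of it and the grasp point (between the pads) lies 54 mm ahead of it; z points along the fingers, y is the line along which they close (so a half turn about z gives the same grasp; the last joint's range is limited). The gripper opens to 85 mm and grips with 20 to 120 N. Pads are 22 mm wide; open, the fingers measure 114 mm over their backs; the gripper's body (76 mm by 85 mm) begins 54 mm behind the grasp point. The pads swing forward as they close: fully open they stand 13 mm farther back than shut.
Start: joints at [1.04, 0.052, 1.401, -0, 1.689, -0.07], TCP at [0.233, 0.47, 0.304] pointing down, gripper open.
Joint ranges: [-2.9, 2.9], [-0.91, 2.17], [0.12, 2.37], [-1.06, 4.2], [0.26, 2.73], [-2.93, 2.93]. Speed limits (rad/s): [2.57, 2.57, 3.01, 3.14, 3.14, 3.14].

INTERFACE

Orientations are given as a 3x3 rotation matrix whose columns are the frame's x, y, z axes.
In Python, from station import arm gives the robot as it stands.
- The arm moves only by the tool arm_command, never from a script. Its argument "deltas" is a list of rows, each a list of 3 entries, a list of its own where there are three numbers: the turn, a rotation vector about the tool's x, y, z in rad, then the shift along the tool's x, y, z in cm, then the opening, from -1 (shut) to 1 (fully open). A call has 1 to 12 rows; each row shifts and turns the commanded pose from where the row before left it, along the tool's axes as they then stand; what a row does not reach is not made up. A row lasts 1/8 s, in which the tool goes at most 62.5 mm and 10.7 degrees, less where a joint would pass 70% of its speed; a pose out of reach is approached as far as the arm can. A call with a gripper value outside its range is refused whole. The fingers move at their own pace and stop on an object; "force" is the grip in N (left out, the last holds). Time passes only in rows, so rows that do not move let the fingers close. It gives the time, the measured TCP pose, the force, the opening and the grip force at its end, in the units of the state.
- arm.get_obs(): the state, without advancing time (a new reading comes with each control period).
- arm.camera(name): name is "side" or "top"; returns a dict with "img" (400x640x3 uint8, red, green, blue), "depth" (400x640 float32, m along the optical axis (not along the pixel's ray), 0 where there is no reading), "fx", "fy", "cx", "cy" (pixels), "world_to_cam" (4x4, takes a point from world to camera coordinates). Camera axes: x right, y down, z forward; pixel columns grow to the right and rows downward; lengths in m; the calibration is good to about 2 mm. A picture is of the moment at which its call begins.
- arm.finish_job(): hands the job in; it is judged then, once.
The state is a dict: "t": time; "qpos": joint angles; "qvel": joint speeds; "joint_efforts": joint torques, N m; "tcp_pos": TCP position; "tcp_rot": TCP orientation; "ft_force": force on the tool from outside, world axes, zero at the start; "ft_torque": the same for the moment, N m; "width": finger opening in m; "grip_force": force on a finger pad.
Only numpy, scipy, OpenCV 4.12 (cv2) and the standard library are available. Lean on these libraries where they do the work, as an engineer would, in place of code of your own. Each camera call takes 0.05 s, during which the arm holds its last target. There are 200 camera calls.

## Working session

There is one attempt and no reset: what is moved stays moved. The work goes in short steps, Python scripts to look and compute and a tool call to move; the robot and the scene stay as the last step left them, time stands still between calls to the robot, and variables do not carry over. Pictures are saved under pics/ and viewed, at most 10 in all, crops included, and the job is handed in when it is done.

Besides the shell and the picture viewer there is one more tool, called in YAML: its name, and indented under it one key for each argument. arm_command: Moves the arm, as the interface text tells. Its arguments: {"type":"object","properties":{"deltas":{"type":"array","items":{"type":"array"}},"force":{"type":"number"}},"required":["deltas"]}

```bash
ls; mkdir -p pics; python3 - <<'E'
from station import arm
import cv2,numpy as np
for n in("top","side"):
    c=arm.camera(n); cv2.imwrite(f"pics/{n}0.png",c["img"][:,:,::-1]); np.savez(f"{n}0.npz",**c)
    print(n,c["fx"],c["cx"],c["cy"],np.round(np.linalg.inv(c["world_to_cam"]),3).tolist())
o=arm.get_obs();print(o["t"],o["tcp_pos"],np.round(o["tcp_rot"],3).tolist(),o["width"])
E
```

```text
pics
top 445.45817231629553 321.4027589714485 196.38465587221134 [[-0.013, -0.991, 0.137, 0.352], [-1.0, 0.012, -0.007, -0.122], [0.006, -0.137, -0.991, 1.51], [0.0, 0.0, 0.0, 1.0]]
side 499.1156550879809 321.3045779206185 205.57258344858198 [[-0.991, 0.077, -0.113, 0.721], [0.136, 0.471, -0.872, 1.2], [-0.014, -0.879, -0.477, 0.804], [0.0, 0.0, 0.0, 1.0]]
0.1 [0.23334532 0.47011417 0.3031476 ] [[-0.896, 0.445, -0.001], [0.445, 0.896, -0.001], [0.0, -0.001, -1.0]] 0.0850932063318308
```

View pics/top0.png

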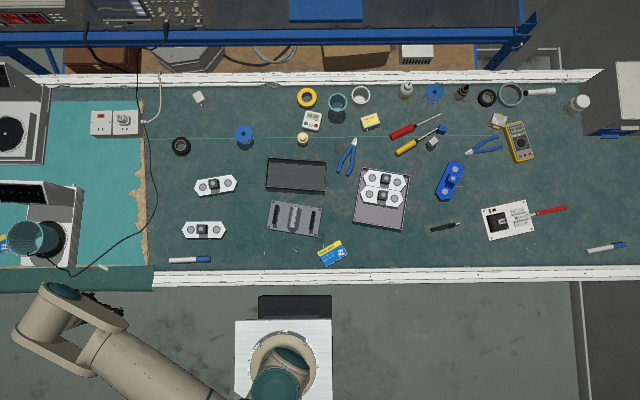

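View pics/side0.png

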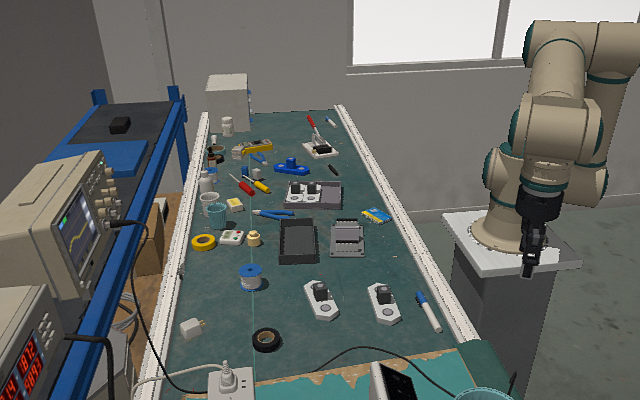

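The top view shows loose bars at (215,185) and (204,230), the reject bin at (296,176), and the stand at (294,218). The tray is at (381,198), with packed bars at (384,180) and (384,195). A blue look-alike bar lies at (450,180) and I'll leave it alone. In the side view the loose bars are at (320,300) and (384,304).

```bash
cat > h.py <<'E'
import numpy as np,cv2
def ray(c,u,v,z):
    "pixel(s) -> world point on plane z"
    T=np.linalg.inv(c["world_to_cam"]); u=np.atleast_1d(u);v=np.atleast_1d(v)
    d=np.stack([(u-c["cx"])/c["fx"],(v-c["cy"])/c["fy"],np.ones(len(u))])
    d=T[:3,:3]@d; o=T[:3,3:4]; return (o+d*(z-o[2])/d[2]).T
def proj(c,P):
    q=(c["world_to_cam"]@np.append(P,1))[:3]; return c["fx"]*q[0]/q[2]+c["cx"],c["fy"]*q[1]/q[2]+c["cy"]
def cloud(c):
    T=np.linalg.inv(c["world_to_cam"]); v,u=np.mgrid[:400,:640]; d=c["depth"]
    p=np.stack([(u-c["cx"])/c["fx"]*d,(v-c["cy"])/c["fy"]*d,d],-1)
    return p@T[:3,:3].T+T[:3,3]
def rect(xy):
    (x,y),(w,h),a=cv2.minAreaRect(xy.astype(np.float32)*1000)
    if w<h: w,h,a=h,w,a+90
    return np.round([x,y,w,h,((a)%180)],1)   # mm, long, short, long-axis angle from +x deg
E
python3 - <<'E'
import numpy as np,cv2
from h import *
for n in("top","side"):
    c=dict(np.load(n+"0.npz")); W=cloud(c); g=c["img"].astype(int); 
    mx=g.max(2);mn=g.min(2)
    white=(mn>135)&(mx-mn<40)
    print(n,"table z",np.median(W[...,2][(abs(W[...,0]-.3)<.1)&(abs(W[...,1]+.5)<.1)]))
    zs=dict(b1=((215,185),.016),b2=((204,230),.016),p1=((384,195),.020),p2=((384,180),.020))
    ct=dict(np.load("top0.npz"))
    for k,((u,v),z) in zs.items():
        P=ray(ct,u,v,z)[0]; near=(np.hypot(W[...,0]-P[0],W[...,1]-P[1])<.1)
        if k[0]=='p': near&=abs(W[...,0]-P[0])<.028
        m=near&white&(W[...,2]>0.006)&(W[...,2]<.035)
        vv,uu=np.nonzero(m); 
        hb=near&(mx<110)&(W[...,2]>z+.026)&(W[...,2]<z+.05); hv,hu=np.nonzero(hb)
        R=ray(c,uu,vv,z)[:,:2]; H=ray(c,hu,hv,z+.036)[:,:2]
        print(k,len(uu),rect(R),"z",np.median(W[m][:,2]).round(3),"hub",len(hu),rect(H) if len(hu)>3 else 0,H.mean(0).round(4),np.median(W[hb][:,2]).round(3))
    if n=="top":
        for k,(u,v) in dict(stand=(294,218),bin=(296,176),tray=(381,198)).items():
            P=ray(c,u,v,.02)[0]; near=(abs(W[...,0]-P[0])<.13)&(abs(W[...,1]-P[1])<.13)
            for lo,hi in ((.005,.013),(.018,.03),(.03,.036),(.036,.045),(.045,.054)):
                m=near&(W[...,2]>lo)&(W[...,2]<hi)
                print(k,lo,hi,m.sum(),rect(W[m][:,:2]) if m.sum()>5 else 0)
im=np.load("top0.npz")["img"][150:255,170:480,::-1]
cv2.imwrite("pics/crop.png",cv2.resize(im,None,fx=2.5,fy=2.5,interpolation=cv2.INTER_CUBIC))
E
```

```text
top table z -0.00019823275588226608
b1 438 [602.1 227.8 144.1  55.1  99. ] z 0.015 hub 65 [601.  226.2  30.3  29.7 102.2] [0.6003 0.2255] 0.051
b2 470 [441.1 275.9 151.9 114.6 131.4] z 0.015 hub 66 [450.  261.9  32.1  26.1  89.3] [0.4495 0.2615] 0.05
p1 485 [ 559.8 -336.1  173.2   54.6   89.3] z 0.019 hub 58 [ 555.4 -334.2   29.3   28.6  171.1] [ 0.5546 -0.334 ] 0.056
p2 474 [ 611.1 -346.3  170.7   55.2   89.3] z 0.019 hub 59 [ 609.9 -345.2   29.2   28.7  167.8] [ 0.6096 -0.3446] 0.056
stand 0.005 0.013 1086 [ 4.851e+02 -4.020e+01  2.593e+02  2.587e+02  1.000e-01]
stand 0.018 0.03 122 [490.4 -36.8 254.8 204.6 177. ]
stand 0.03 0.036 114 [528.5 -45.2 202.1 170.9  90.4]
stand 0.036 0.045 163 [518.3 -38.1 200.9 139.   87.3]
stand 0.045 0.054 80 [486.  -38.6  68.5  18.2 165.9]
bin 0.005 0.013 835 [ 6.280e+02 -4.780e+01  2.604e+02  2.557e+02  5.000e-01]
bin 0.018 0.03 218 [626.8 -44.8 257.6 208.8 179.3]
bin 0.03 0.036 128 [621.3 -42.6 234.  215.3 119.7]
bin 0.036 0.045 81 [601.4 -64.4 267.6 190.4 144.5]
bin 0.045 0.054 25 [508.7 -44.1  22.1  17.6 162.3]
tray 0.005 0.013 486 [ 549.1 -332.9  257.9  254.4   89.5]
tray 0.018 0.03 927 [ 554.4 -316.6  206.9  191.2   79. ]
tray 0.03 0.036 15 [ 540.6 -336.   224.8   88.8  139.2]
tray 0.036 0.045 11 [ 580.3 -340.5   79.    29.7  168.6]
tray 0.045 0.054 53 [ 584.3 -340.4   87.3   30.4  165.9]
side table z 0.0018342886154188442
b1 427 [601.9 229.4 146.4  55.8  98.8] z 0.016 hub 118 [601.2 235.9  41.1  32.9 101.2] [0.6015 0.2362] 0.051
b2 466 [440.3 278.6 153.  112.9 131.3] z 0.016 hub 120 [452.1 272.1  41.9  31.8  85.5] [0.4527 0.2731] 0.051
p1 155 [ 559.  -335.8  141.8   55.7   90.5] z 0.021 hub 48 [ 556.9 -323.7   54.9   27.4   82.8] [ 0.5569 -0.3228] 0.055
p2 139 [ 610.7 -358.7  159.4   55.5   89.9] z 0.021 hub 50 [ 610.6 -336.3   48.6   27.6   84.4] [ 0.61   -0.3355] 0.055
```

View pics/crop.png

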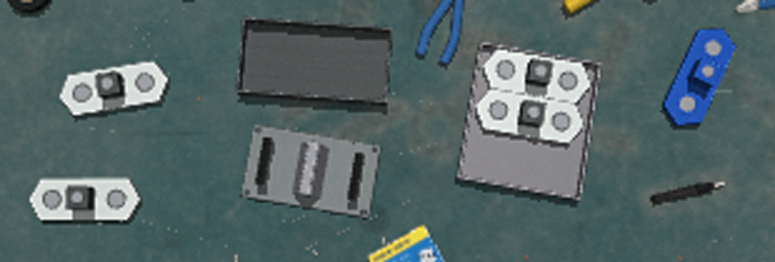

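The enlarged crop shows two loose white bars with dark hubs at crop (113,88) and (83,199). Bin, stand and tray are all turned slightly clockwise. Only these two bars are loose, white and outside the tray, so they are the ones to test. Next I'll refine the fits using the largest connected components.

```bash
cat >> h.py <<'E'
def biggest(m,seed=None):
    n,l,s,ce=cv2.connectedComponentsWithStats(m.astype(np.uint8))
    return l==1+np.argmax(s[1:,4])
E
python3 - <<'E'
import numpy as np,cv2
from h import *
c=dict(np.load("top0.npz")); s=dict(np.load("side0.npz"))
for n,c in(("top",c),("side",s)):
    W=cloud(c); X,Y,Z=W[...,0],W[...,1],W[...,2]; g=c["img"].astype(int); mx=g.max(2);mn=g.min(2)
    white=(mn>135)&(mx-mn<40); grey=(mx-mn<22)
    def fit(k,m,z):
        m=biggest(m); v,u=np.nonzero(m); P=ray(c,u,v,z)[:,:2]
        print(n,k,m.sum(),rect(P),"mean",P.mean(0).round(4))
    box=lambda x,y,a,b:(abs(X-x)<a)&(abs(Y-y)<b)
    fit("b1",white&box(.602,.228,.06,.09)&(Z>.006),.016)
    fit("b2",white&box(.45,.262,.045,.09)&(Z>.006),.016)
    fit("stand all",grey&box(.485,-.038,.075,.12)&(Z<.02)&(Z>.004),.008)
    fit("ridge",box(.485,-.038,.06,.03)&(Z>.044)&(mn>110),.05)
    fit("ridge any",box(.485,-.038,.06,.03)&(Z>.046),.05)
    for dy in(.062,-.062): fit("rest",box(.485+dy*.15,-.038+dy,.06,.025)&(Z>.033)&(mx<70),.04)
    fit("bin",(mx<110)&grey&box(.602,-.046,.075,.13)&(Z>.001)&(Z<.045),.032)
    fit("tray",box(.55,-.33,.14,.13)&(Z>.003)&(Z<.04),.024)
E
```

```text
top b1 438 [602.1 227.8 144.1  55.1  99. ] mean [0.6026 0.227 ]
top b2 460 [452.4 263.2 143.8  53.5  89.3] mean [0.4528 0.2615]
top stand all 939 [488.  -39.5 174.8 101.9  79.9] mean [ 0.4859 -0.0399]
top ridge 76 [486.1 -39.4  67.7  14.8 168.5] mean [ 0.4849 -0.0391]
top ridge any 74 [485.9 -39.   68.4  16.8 168.5] mean [ 0.4849 -0.039 ]
top rest 67 [497.6  21.6  62.2  11.6 169.8] mean [0.4983 0.0215]
top rest 68 [ 474.9 -100.    63.7   11.4  170. ] mean [ 0.4751 -0.1   ]
top bin 1278 [621.5 -41.6 214.9 112.9  89.2] mean [ 0.6229 -0.0481]
top tray 2050 [ 548.3 -335.7  194.1  178.6  169.3] mean [ 0.5572 -0.3362]
side b1 422 [602.  229.4 146.3  55.1  99.9] mean [0.6047 0.2458]
side b2 449 [450.4 266.1 142.8  54.7  89.3] mean [0.4558 0.2821]
side stand all 564 [486.2 -36.2 188.  101.5  79.6] mean [ 0.4903 -0.007 ]
side ridge 48 [485.8 -39.2  67.6   5.7 170.8] mean [ 0.4858 -0.0392]
side ridge any 80 [487.2 -30.9  67.7  22.6 170.8] mean [ 0.4866 -0.0352]
side rest 70 [496.2  25.9  62.4  15.7 170.9] mean [0.4955 0.0238]
side rest 53 [473.2 -99.3  61.1  12.2 170.8] mean [ 0.4763 -0.0988]
side bin 1505 [624.2 -20.7 252.3 110.1  88.6] mean [ 0.63   -0.0167]
side tray 1337 [ 550.4 -318.5  219.6  192.8   78.1] mean [ 0.5503 -0.3034]
```

arm_command:
  deltas:
    - [[0,0,-0.156],[0,0,0],1]
    - [[0,0,-0.156],[0,0,0],1]
    - [[0,0,-0.156],[0,0,0],1]
    - [[0,0,-0.155],[0,0,0],1]
    - [[0,0,0],[-4.0,-3.7,1],1]
    - [[0,0,0],[-4.0,-3.7,1],1]
    - [[0,0,0],[-4.0,-3.7,1],1]
    - [[0,0,0],[-4.0,-3.7,2],1]
    - [[0,0,0],[-4.0,-3.7,2],1]
    - [[0,0,0],[-4.0,-3.7,2],1]
    - [[0,0,0],[-4.0,-3.7,2],1]
    - [[0,0,0],[-4.0,-3.7,2],0.3]
  force: 40

```text
t: 1.6
tcp_pos: [0.5982, 0.2286, 0.1728]
tcp_rot: [[-0.987, -0.161, -0.001], [-0.161, 0.987, 0.0], [0.001, 0.0, -1.0]]
ft_force: [0.7, 0.3, -0.1]
width: 0.0695
grip_force: 0.0
```

```bash
cat > plan.py <<'E'
import sys,numpy as np
from station import arm
# usage: plan.py x y z phi_deg(tool y heading): prints turn about tool z, then shift in the turned tool axes (cm)
a=[float(v) for v in sys.argv[1:]]; o=arm.get_obs(); R=o["tcp_rot"]; p=o["tcp_pos"]
ph=np.degrees(np.arctan2(R[1,1],R[0,1])); print("t",round(o["t"],2),"tcp",p.round(4),"phi",ph.round(2),"down",R[:,2].round(4),"w",round(float(o["width"]),4),"grip",np.round(o["grip_force"],1),"F",np.round(o["ft_force"],1),"q",np.round(o["qpos"],2))
if len(a)==4:
    f=np.radians(a[3]); y=np.array([np.cos(f),np.sin(f),0]); x=np.array([-y[1],y[0],0]); d=np.array(a[:3])-p
    print("turn",round(np.radians(ph-a[3]),4),"shift cm",np.round([100*d@x,100*d@y,-100*d[2]],2))
E
python3 plan.py 0.602 0.2275 0.093 99.3
python3 - <<'E'
from station import arm
import cv2,numpy as np
c=arm.camera("side"); cv2.imwrite("pics/s1.png",cv2.resize(c["img"][200:360,220:460,::-1],None,fx=3,fy=3,interpolation=cv2.INTER_CUBIC))
E
```

```text
t 1.6 tcp [0.5982 0.2286 0.1728] phi 99.29 down [-7.e-04  0.e+00 -1.e+00] w 0.0695 grip 0.0 F [ 0.7  0.3 -0.1] q [ 0.31  0.45  1.2   0.    1.49 -1.43]
turn -0.0002 shift cm [-0.36 -0.17  7.98]
```

View pics/s1.png

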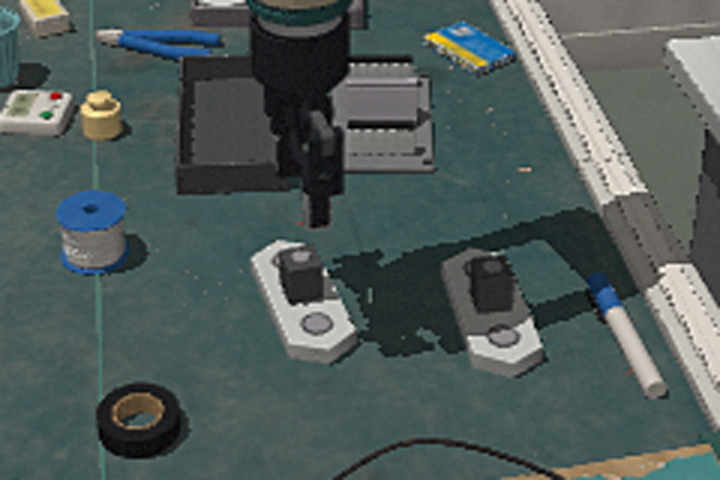

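The crop shows the gripper above bar 1, whose hub is at (300,270) in the crop, and the fingers are well lined up with it. Descending.

arm_command:
  deltas:
    - [[0,0,0],[0,0,0],0.3]
    - [[0,0,0],[0,0,0],0.3]
    - [[0,0,0],[-0.2,-0.1,2.0],0.3]
    - [[0,0,0],[0,0,2.0],0.3]

```text
t: 2.15
tcp_pos: [0.5986, 0.2298, 0.1327]
tcp_rot: [[-0.987, -0.163, 0.0], [-0.163, 0.987, 0.0], [-0.0, 0.0, -1.0]]
ft_force: [-0.5, 0.2, -0.2]
width: 0.0553
grip_force: 0.0
```

```bash
python3 plan.py 0.602 0.2275 0.095 99.3
```

```text
t 2.15 tcp [0.5986 0.2298 0.1327] phi 99.36 down [ 2.e-04  1.e-04 -1.e+00] w 0.0553 grip 0.0 F [-0.5  0.2 -0.2] q [ 0.31  0.49  1.23  0.    1.42 -1.43]
turn 0.001 shift cm [-0.3  -0.28  3.77]
```

arm_command:
  deltas:
    - [[0,0,0],[-0.3,-0.2,1.9],0.3]
    - [[0,0,0],[0,0,1.9],0.3]
    - [[0,0,0],[0,0,0],-0.1]
    - [[0,0,0],[0,0,0],-0.5]
    - [[0,0,0],[0,0,0],-0.8]
    - [[0,0,0],[0,0,0],-0.8]
    - [[0,0,0],[0,0,0],-0.8]
  force: 50

```text
t: 3.02
tcp_pos: [0.6025, 0.2277, 0.096]
tcp_rot: [[-0.987, -0.161, 0.0], [-0.161, 0.987, 0.0], [-0.0, 0.0, -1.0]]
ft_force: [-0.4, 0.0, -2.7]
width: 0.0289
grip_force: 52.2
```

```bash
python3 plan.py 0.602 0.2275 0.095 99.3; python3 - <<'E'
from station import arm
for i in range(3): arm.camera("top"); print(arm.get_obs()["tcp_pos"].round(4))
E
```

```text
t 3.02 tcp [0.6025 0.2277 0.096 ] phi 99.29 down [ 1.e-04  1.e-04 -1.e+00] w 0.0289 grip 52.2 F [-0.4  0.  -2.7] q [ 0.3   0.53  1.25  0.    1.36 -1.43]
turn -0.0001 shift cm [ 0.05 -0.01  0.1 ]
[0.6025 0.2277 0.096 ]
[0.6024 0.2277 0.096 ]
[0.6025 0.2277 0.096 ]
```

arm_command:
  deltas:
    - [[0,0,0],[0,0,-2],-0.8]
    - [[0,0,0],[0,0,-4],-0.8]
    - [[0,0,0],[0,0,-4],-0.8]
    - [[0,0,0.112],[0,0,-2],-0.8]
    - [[0,0,0.112],[0,0,0],-0.8]
    - [[0,0,0.112],[0,0,0],-0.8]
    - [[0,0,0],[0,0,0],-0.8]

```text
t: 4.05
tcp_pos: [0.6026, 0.2277, 0.2175]
tcp_rot: [[-0.985, 0.172, 0.002], [0.172, 0.985, 0.001], [-0.002, 0.001, -1.0]]
ft_force: [0.1, -0.0, -2.9]
width: 0.0299
grip_force: 52.1
```

```bash
python3 plan.py 0.486 -0.039 0.17 80
```

```text
t 4.05 tcp [0.6026 0.2277 0.2175] phi 80.1 down [ 1.7e-03  6.0e-04 -1.0e+00] w 0.0299 grip 52.1 F [ 0.1 -0.  -2.9] q [ 0.3   0.43  1.14  0.    1.58 -1.09]
turn 0.0017 shift cm [  6.85 -28.29   4.75]
```

arm_command:
  deltas:
    - [[0,0,0],[0.5,-2.0,0],-0.8]
    - [[0,0,0],[1,-4.0,0],-0.8]
    - [[0,0,0],[1,-4.0,0],-0.8]
    - [[0,0,0],[1,-4.0,0],-0.8]
    - [[0,0,0],[1,-4.0,0],-0.8]
    - [[0,0,0],[1,-4.0,0],-0.8]
    - [[0,0,0],[0.8,-4.0,0],-0.8]
    - [[0,0,0],[0.5,-2.3,2.0],-0.8]
    - [[0,0,0],[0,0,2],-0.8]
    - [[0,0,0],[0,0,0],-0.8]
    - [[0,0,0],[0,0,0],-0.8]

```text
t: 5.42
tcp_pos: [0.4871, -0.0391, 0.1773]
tcp_rot: [[-0.985, 0.171, 0.002], [0.171, 0.985, -0.0], [-0.002, 0.0, -1.0]]
ft_force: [-0.2, -0.5, -2.8]
width: 0.0295
grip_force: 52.1
```

```bash
python3 plan.py 0.486 -0.039 0.146 80; python3 - <<'E'
from station import arm
import numpy as np,cv2
from h import *
for n in("top","side"):
    c=arm.camera(n); W=cloud(c); g=c["img"].astype(int); mx=g.max(2);mn=g.min(2)
    X,Y,Z=np.moveaxis(W,-1,0)
    m=biggest((abs(X-.486)<.06)&(abs(Y+.039)<.1)&(mn>135)&(mx-mn<40)&(Z>.06)); v,u=np.nonzero(m); P=ray(c,u,v,.09)
    print(n,rect(P[:,:2]),np.median(Z[m]))
    x0,y0=(200,160) if n=="top" else (270,170)
    cv2.imwrite(f"pics/h_{n}.png",cv2.resize(c["img"][y0:y0+100,x0:x0+160,::-1],None,fx=4,fy=4,interpolation=cv2.INTER_CUBIC))
E
```

```text
t 5.42 tcp [ 0.4871 -0.0391  0.1773] phi 80.13 down [ 1.9e-03 -2.0e-04 -1.0e+00] w 0.0295 grip 52.1 F [-0.2 -0.5 -2.8] q [-0.16  0.03  1.68  0.    1.43 -1.55]
turn 0.0022 shift cm [ 0.11 -0.01  3.13]
top [539.  -14.7 101.7  47.3  82.6] 0.4244981496063336
side [503.4 -46.2 132.4  46.5  98.5] 0.0983796137665005
```

View pics/h_side.png

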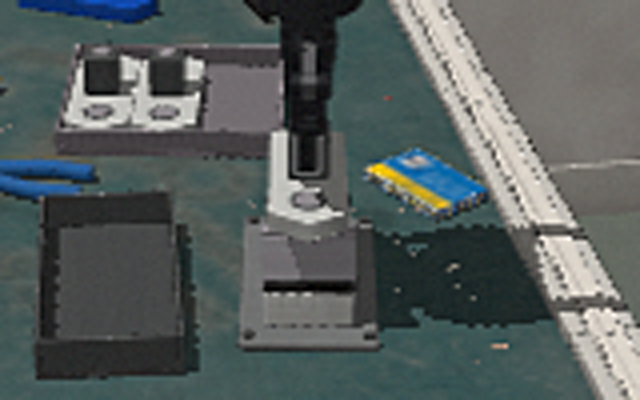

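The crop shows bar 1 level above the stand, its visible end at (308,200), in line with the base. Lowering it.

arm_command:
  deltas:
    - [[0,0,0],[0.1,0,1.5],-0.8]
    - [[0,0,0],[0,0,1.0],-0.8]
    - [[0,0,0],[0,0,0.4],-0.8]
    - [[0,0,0],[0,0,0.2],-0.8]
    - [[0,0,0],[0,0,0],-0.8]

```text
t: 6.15
tcp_pos: [0.4857, -0.0391, 0.1455]
tcp_rot: [[-0.985, 0.173, 0.001], [0.173, 0.985, 0.0], [-0.001, 0.0, -1.0]]
ft_force: [-3.1, 0.3, 1.2]
width: 0.0292
grip_force: 52.6
```

```bash
python3 plan.py 0.486 -0.039 0.146 80
```

```text
t 6.15 tcp [ 0.4857 -0.0391  0.1455] phi 80.04 down [ 5.e-04  0.e+00 -1.e+00] w 0.0292 grip 52.6 F [-3.1  0.3  1.2] q [-0.16  0.06  1.71  0.    1.36 -1.55]
turn 0.0008 shift cm [-0.02  0.02 -0.05]
```

arm_command:
  deltas:
    - [[0,0,0],[0,0,0],-0.25]
    - [[0,0,0],[0,0,0],-0.2]
    - [[0,0,0],[0,0,0],-0.1]
    - [[0,0,0],[0,0,0],0.1]
    - [[0,0,0],[0,0,0],0.4]
    - [[0,0,0],[0,0,0],0.6]
    - [[0,0,0],[0,0,-3],0.6]
    - [[0,0,0],[0,0,-4],0.6]
    - [[0,0,0],[0,0,-4],0.6]
    - [[0,0,0],[0,0,0],0.6]
    - [[0,0,0],[0,0,0],0.6]
    - [[0,0,0],[0,0,0],0.6]

```text
t: 7.65
tcp_pos: [0.4851, -0.0391, 0.2534]
tcp_rot: [[-0.985, 0.173, -0.003], [0.173, 0.985, 0.0], [0.003, 0.0, -1.0]]
ft_force: [0.1, -0.5, 0.5]
width: 0.0683
grip_force: 0.0
```

```bash
cat > level.py <<'E'
import sys,numpy as np,cv2
from station import arm
from h import *
f=np.radians(80); yl=np.array([np.cos(f),np.sin(f)]); xl=np.array([yl[1],-yl[0]])
c=arm.camera("side"); W=cloud(c); g=c["img"].astype(int); mx=g.max(2);mn=g.min(2)
D=W[...,:2]-[.486,-.039]; s=D@yl; t=D@xl
m=biggest((abs(s)<.085)&(abs(t)<.035)&(W[...,2]>.045)&(W[...,2]<.09)&(mn>120))
A=np.c_[s[m],t[m],np.ones(m.sum())]; k,*_=np.linalg.lstsq(A,W[m][:,2],rcond=None)
print("n",m.sum(),"slope y",k[0].round(3),"slope x",k[1].round(3),"z mid",k[2].round(4),"s range",s[m].min().round(3),s[m].max().round(3))
cv2.imwrite(sys.argv[1],cv2.resize(c["img"][170:270,270:430,::-1],None,fx=4,fy=4,interpolation=cv2.INTER_CUBIC))
E
python3 level.py pics/lev1.png; python3 plan.py .486 -.039 .146 80
```

```text
n 224 slope y 0.011 slope x -0.02 z mid 0.0659 s range -0.057 0.074
t 7.7 tcp [ 0.4852 -0.0391  0.2535] phi 80.04 down [-2.4e-03  5.0e-04 -1.0e+00] w 0.0685 grip 0.0 F [ 0.5 -0.9 -0.5] q [-0.16 -0.03  1.59  0.    1.59 -1.55]
turn 0.0007 shift cm [-0.08  0.02 10.75]
```

View pics/lev1.png

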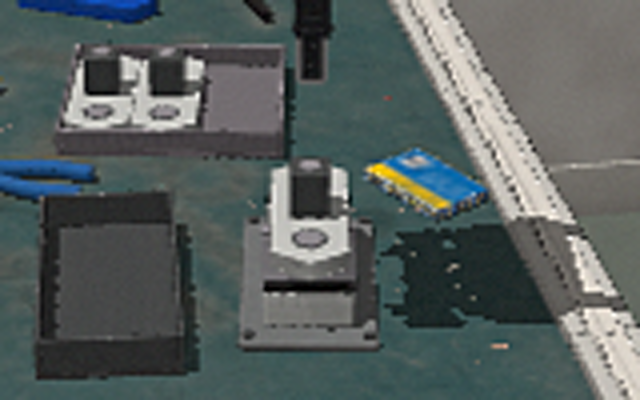

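Bar 1 stays level: the slope is 0.011 rad nearly 1 s after release, and its plate at (312,215) in the crop looks even. It's the balanced one, so it goes in the tray. Next I'll regrasp it and refine the tray and bin positions.

arm_command:
  deltas:
    - [[0,0,0],[0,0,4],0.4]
    - [[0,0,0],[0,0,4],0.4]
    - [[0,0,0],[0,0,2.5],0.3]
    - [[0,0,0],[-0.1,0,0.2],0.2]
    - [[0,0,0],[0,0,0],0]
    - [[0,0,0],[0,0,0],-0.2]
    - [[0,0,0],[0,0,0],-0.5]
    - [[0,0,0],[0,0,0],-0.8]
    - [[0,0,0],[0,0,0],-0.8]

```text
t: 8.82
tcp_pos: [0.4873, -0.0394, 0.1494]
tcp_rot: [[-0.985, 0.173, 0.003], [0.173, 0.985, -0.0], [-0.003, 0.0, -1.0]]
ft_force: [-0.4, 0.6, 5.7]
width: 0.0293
grip_force: 51.0
```

```bash
python3 plan.py 0.486 -0.039 0.146 80; python3 - <<'E'
import numpy as np,cv2
from h import *
for n in("top","side"):
    c=dict(np.load(n+"0.npz")); W=cloud(c); X,Y,Z=np.moveaxis(W,-1,0); g=c["img"].astype(int); mx=g.max(2);mn=g.min(2)
    a=np.radians(-10.5); D=W[...,:2]-[.5825,-.339]; x=D@[np.cos(a),np.sin(a)]; y=D@[-np.sin(a),np.cos(a)]
    w=(mn>150)&(mx-mn<40)&(abs(x)<.065)&(abs(y)<.085)&(Z>.008)&(Z<.04)
    w=biggest(cv2.morphologyEx(w.astype(np.uint8),cv2.MORPH_OPEN,np.ones((3,3)))); v,u=np.nonzero(w); P=ray(c,u,v,.020)[:,:2]
    print(n,"packed both",rect(P),(P@[np.cos(a),np.sin(a)]).min()-np.array([.5825,-.339])@[np.cos(a),np.sin(a)])
    for k,x0 in(("p1",-.028),("p2",.028)):
        m=biggest((abs(x-x0)<.022)&(abs(y)<.025)&(Z>.052)&(mx<140)); v,u=np.nonzero(m); P=ray(c,u,v,.056)[:,:2]; print(k,m.sum(),rect(P))
    f=(Z<.012)&(mx-mn<25)&(x<-.05)&(x>-.14)&(abs(y)<.095)&(Z>-.003)&(mn>70); f=biggest(f); v,u=np.nonzero(f); print("floor",f.sum(),rect(ray(c,u,v,.004)[:,:2]))
    b=(Z<.012)&(Z>-.004)&(mx<90)&(mx-mn<14)&(abs(X-.615)<.07)&(abs(Y+.045)<.12); b=biggest(b); v,u=np.nonzero(b); print("binfloor",b.sum(),rect(ray(c,u,v,.004)[:,:2]))
    q=g[185,290] if n=="top" else g[240,300]; print(q)
E
```

```text
t 8.82 tcp [ 0.4873 -0.0394  0.1494] phi 80.04 down [ 2.8e-03 -4.0e-04 -1.0e+00] w 0.0293 grip 51.0 F [-0.4  0.6  5.7] q [-0.16  0.06  1.71  0.    1.37 -1.55]
turn 0.0007 shift cm [0.13 0.02 0.34]
top packed both [ 591.9 -299.7  111.3   56.8  168.1] -0.053262310280280833
p1 60 [ 555.9 -335.1   29.8   28.6   79.7]
p2 58 [ 611.5 -345.9   30.3   26.9   89.3]
floor 870 [ 497.4 -325.8  159.3   70.8   79.8]
binfloor 1417 [638.5 -44.9 197.6  94.3  85.5]
[83 86 84]
side packed both [ 588.  -316.2   67.7   31.    83.6] -0.014532482987289708
p1 38 [ 555.5 -331.    39.1   28.    80.5]
p2 38 [ 610.2 -340.6   39.7   27.6   84.4]
floor 311 [ 492.4 -345.1  123.5   71.6   80.4]
binfloor 958 [631.  -74.  170.5  96.5  85.2]
[69 70 71]
```

Bar 1 is regripped. The tray's free floor measures 159 x 71 mm (69 x 160 expected), centred at (0.497, -0.326) with its y axis at 79.8°. packed_1's hub is at about (0.556, -0.335). Carrying bar 1 over.

arm_command:
  deltas:
    - [[0,0,0],[0,0,-2],-0.8]
    - [[0,0,0],[0,0,-4],-0.8]
    - [[0,0,0],[0,-2,-2],-0.8]
    - [[0,0,0],[0.5,-4,0],-0.8]
    - [[0,0,0],[0.5,-4,0],-0.8]
    - [[0,0,0],[0.5,-4,0],-0.8]
    - [[0,0,0.003],[0.5,-4,0],-0.8]
    - [[0,0,0.003],[0.5,-4,0],-0.8]
    - [[0,0,0],[0.5,-4,0],-0.8]
    - [[0,0,0],[0,-2,0],-0.8]
    - [[0,0,0],[0,0,0],-0.8]
    - [[0,0,0],[0,0,0],-0.8]

```text
t: 10.32
tcp_pos: [0.4084, -0.3089, 0.2276]
tcp_rot: [[-0.984, 0.178, -0.0], [0.178, 0.984, 0.001], [0.0, 0.001, -1.0]]
ft_force: [-0.9, 0.8, -2.8]
width: 0.0293
grip_force: 50.1
```

```bash
python3 plan.py 0.4975 -0.325 0.145 79.7
```

```text
t 10.32 tcp [ 0.4084 -0.3089  0.2276] phi 79.74 down [-3.0e-04  1.1e-03 -1.0e+00] w 0.0293 grip 50.1 F [-0.9  0.8 -2.8] q [-0.72  0.05  1.55  0.    1.54 -2.11]
turn 0.0008 shift cm [-9.05  0.    8.26]
```

Next I move over the free space, hover at TCP z ≈ 0.145, and check with the cameras.

arm_command:
  deltas:
    - [[0,0,0],[-3,0,0],-0.8]
    - [[0,0,0],[-4,0,1],-0.8]
    - [[0,0,0],[-2,0,3],-0.8]
    - [[0,0,0],[0,0,3],-0.8]
    - [[0,0,0],[0,0,1.2],-0.8]
    - [[0,0,0],[0,0,0],-0.8]
    - [[0,0,0],[0,0,0],-0.8]

```text
t: 11.2
tcp_pos: [0.4972, -0.326, 0.1477]
tcp_rot: [[-0.984, 0.179, 0.002], [0.179, 0.984, -0.002], [-0.003, -0.001, -1.0]]
ft_force: [0.2, -0.3, -1.9]
width: 0.0291
grip_force: 50.1
```

```bash
cat > end.py <<'E'
import sys,numpy as np,cv2
from station import arm
from h import *
# white end of a bar in the side view near (cx,cy), plate top at z: rect in local axes, yaw in deg
cx,cy,z,yaw,half=map(float,sys.argv[1:6]); a=np.radians(yaw); ex=np.array([np.cos(a),np.sin(a)]); ey=np.array([-np.sin(a),np.cos(a)])
for n in("side","top"):
    c=arm.camera(n); W=cloud(c); g=c["img"].astype(int); mx=g.max(2);mn=g.min(2); D=W[...,:2]-[cx,cy]; X=D@ex; Y=D@ey
    m=(abs(X)<half)&(abs(Y)<.085)&(abs(W[...,2]-z)<.007)&(mn>100)&(mx-mn<40)
    if m.sum()<10: continue
    m=biggest(m); v,u=np.nonzero(m); P=ray(c,u,v,z)[:,:2]-[cx,cy]; X=P@ex;Y=P@ey
    print(n,m.sum(),"z",np.median(W[m][:,2]).round(4),"y range",Y.min().round(4),Y.max().round(4))
    for lo,hi in((-.06,-.04),(-.04,-.02),(.02,.04),(.04,.056)):
        k=(Y>lo)&(Y<hi)
        if k.sum()>10: print("  y",lo,hi,"x",X[k].min().round(4),X[k].max().round(4),"mid",((X[k].min()+X[k].max())/2).round(4))
    if len(sys.argv)>6 and n==sys.argv[6]:
        u0,v0=map(int,proj(c,[cx,cy,z])); cv2.imwrite(sys.argv[7],cv2.resize(c["img"][v0-60:v0+60,u0-80:u0+80,::-1],None,fx=4,fy=4,interpolation=cv2.INTER_CUBIC))
E
python3 plan.py 0.4975 -0.325 0.1054 79.7; python3 end.py 0.4975 -0.325 0.0615 -10.3 .045 side pics/tr1.png; python3 end.py 0.556 -0.335 0.020 -10.3 .03
```

```text
t 11.2 tcp [ 0.4972 -0.326   0.1477] phi 79.71 down [ 0.0023 -0.0016 -1.    ] w 0.0291 grip 50.1 F [ 0.2 -0.3 -1.9] q [-0.64  0.35  1.38  0.    1.41 -2.03]
turn 0.0001 shift cm [-0.01  0.11  4.23]
side 127 z 0.0642 y range -0.0697 0.0862
  y 0.02 0.04 x -0.0074 0.0232 mid 0.0079
  y 0.04 0.056 x -0.0211 0.0226 mid 0.0007
top 116 z 0.063 y range -0.0584 0.047
  y -0.06 -0.04 x -0.0279 -0.015 mid -0.0215
  y -0.04 -0.02 x -0.0274 -0.0199 mid -0.0236
  y 0.02 0.04 x -0.0275 -0.0038 mid -0.0156
side 174 z 0.0208 y range -0.0574 0.0717
  y 0.02 0.04 x -0.0291 0.0301 mid 0.0005
  y 0.04 0.056 x -0.0264 0.0283 mid 0.001
top 122 z 0.0187 y range 0.035 0.073
  y 0.04 0.056 x -0.0263 0.0278 mid 0.0007
```

View pics/tr1.png

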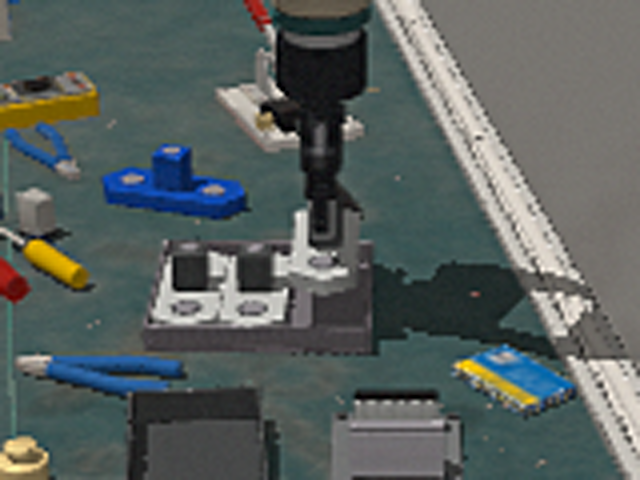

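The crop shows bar 1 held over the free space at (325,265), beside packed_1 at (255,290). The gap to packed_1 is about 4 mm, and the wall is clear. Lowering.

arm_command:
  deltas:
    - [[0,0,0],[0,0.1,2],-0.8]
    - [[0,0,0],[0,0,1.5],-0.8]
    - [[0,0,0],[0,0,0.5],-0.8]
    - [[0,0,0],[0,0,0.2],-0.8]
    - [[0,0,0],[0,0,0],-0.8]

```text
t: 12.02
tcp_pos: [0.497, -0.325, 0.104]
tcp_rot: [[-0.984, 0.179, 0.001], [0.179, 0.984, -0.0], [-0.001, -0.0, -1.0]]
ft_force: [-0.4, -0.2, -2.7]
width: 0.0292
grip_force: 50.2
```

```bash
python3 plan.py 0.5012 -0.3255 0.1034 79.7; python3 end.py 0.4975 -0.325 0.021 -10.3 .03
```

```text
t 12.03 tcp [ 0.497 -0.325  0.104] phi 79.7 down [ 5.e-04 -3.e-04 -1.e+00] w 0.0292 grip 50.2 F [-0.4 -0.2 -2.7] q [-0.64  0.39  1.42  0.    1.33 -2.03]
turn -0.0001 shift cm [-0.42  0.03  0.06]
side 115 z 0.0211 y range -0.0557 0.0731
  y 0.02 0.04 x -0.0104 0.024 mid 0.0068
  y 0.04 0.056 x -0.0177 0.0231 mid 0.0027
top 112 z 0.0203 y range -0.0554 0.0496
  y -0.06 -0.04 x -0.0287 -0.0187 mid -0.0237
  y -0.04 -0.02 x -0.0287 -0.0198 mid -0.0243
  y 0.02 0.04 x -0.0283 -0.0039 mid -0.0161
```

arm_command:
  deltas:
    - [[0,0,0],[-0.15,0,0],-0.8]
    - [[0,0,0],[-0.15,0,0],-0.8]
    - [[0,0,0],[-0.05,0,0],-0.8]
    - [[0,0,0],[0,0,0],-0.8]

```text
t: 12.62
tcp_pos: [0.5004, -0.3255, 0.1039]
tcp_rot: [[-0.984, 0.179, 0.0], [0.179, 0.984, 0.0], [-0.0, 0.0, -1.0]]
ft_force: [0.2, 0.1, -2.7]
width: 0.029
grip_force: 50.2
```

arm_command:
  deltas:
    - [[0,0,0],[-0.05,0,0],-0.8]
    - [[0,0,0],[0,0,0],-0.8]
    - [[0,0,0],[0,0,0],-0.8]

```text
t: 13.0
tcp_pos: [0.5008, -0.3256, 0.1039]
tcp_rot: [[-0.984, 0.179, 0.0], [0.179, 0.984, 0.0], [-0.0, 0.0, -1.0]]
ft_force: [-0.7, -0.5, -2.9]
width: 0.0293
grip_force: 50.2
```

arm_command:
  deltas:
    - [[0,0,0],[-0.05,0,0],-0.8]
    - [[0,0,0],[0,0,0],-0.8]
    - [[0,0,0],[0,0,0],-0.8]

```text
t: 13.38
tcp_pos: [0.5013, -0.3257, 0.1039]
tcp_rot: [[-0.984, 0.179, 0.0], [0.179, 0.984, 0.0], [-0.0, 0.0, -1.0]]
ft_force: [-0.6, 0.7, -3.3]
width: 0.0294
grip_force: 50.2
```

arm_command:
  deltas:
    - [[0,0,0],[-0.05,0,0],-0.8]
    - [[0,0,0],[0,0,0],-0.8]
    - [[0,0,0],[0,0,0],-0.8]

```text
t: 13.75
tcp_pos: [0.5018, -0.3258, 0.1039]
tcp_rot: [[-0.984, 0.179, 0.0], [0.179, 0.984, 0.0], [-0.0, 0.0, -1.0]]
ft_force: [-0.1, -0.2, -2.2]
width: 0.0292
grip_force: 50.2
```

arm_command:
  deltas:
    - [[0,0,0],[-0.05,0,0],-0.8]
    - [[0,0,0],[0,0,0],-0.8]
    - [[0,0,0],[0,0,0],-0.8]

```text
t: 14.12
tcp_pos: [0.5022, -0.3259, 0.1038]
tcp_rot: [[-0.984, 0.179, -0.0], [0.179, 0.984, 0.0], [0.0, 0.0, -1.0]]
ft_force: [-1.3, 0.5, -2.5]
width: 0.0292
grip_force: 50.3
```

```bash
python3 plan.py; python3 end.py 0.50 -0.325 0.021 -10.3 .03;
```

```text
t 14.12 tcp [ 0.5022 -0.3259  0.1038] phi 79.69 down [-2.e-04  2.e-04 -1.e+00] w 0.0292 grip 50.3 F [-1.3  0.5 -2.5] q [-0.64  0.41  1.4   0.    1.34 -2.03]
side 125 z 0.0209 y range -0.0561 0.0727
  y -0.04 -0.02 x 0.0165 0.0278 mid 0.0222
  y 0.02 0.04 x -0.0095 0.0284 mid 0.0095
  y 0.04 0.056 x -0.0135 0.0274 mid 0.007
top 111 z 0.0192 y range -0.0582 0.0474
  y -0.06 -0.04 x -0.0251 -0.0145 mid -0.0198
  y -0.04 -0.02 x -0.0262 -0.0157 mid -0.0209
  y 0.02 0.04 x -0.0257 0.0009 mid -0.0124
```

arm_command:
  deltas:
    - [[0,0,0],[-0.06,0,0],-0.8]
    - [[0,0,0],[0,0,0],-0.8]
    - [[0,0,0],[0,0,0],-0.8]

```text
t: 14.6
tcp_pos: [0.5027, -0.326, 0.1038]
tcp_rot: [[-0.984, 0.179, -0.0], [0.179, 0.984, 0.0], [0.001, 0.0, -1.0]]
ft_force: [-4.2, 0.0, -1.6]
width: 0.0291
grip_force: 50.4
```

arm_command:
  deltas:
    - [[0,0,0],[-0.06,0,0],-0.8]
    - [[0,0,0],[0,0,0],-0.8]
    - [[0,0,0],[0,0,0],-0.8]

```text
t: 14.98
tcp_pos: [0.5032, -0.3261, 0.1038]
tcp_rot: [[-0.984, 0.179, -0.001], [0.179, 0.984, 0.0], [0.001, -0.0, -1.0]]
ft_force: [-4.1, 0.8, -0.7]
width: 0.0291
grip_force: 50.5
```

arm_command:
  deltas:
    - [[0,0,0],[-0.06,0,0],-0.8]
    - [[0,0,0],[0,0,0],-0.8]
    - [[0,0,0],[0,0,0],-0.8]

```text
t: 15.35
tcp_pos: [0.5034, -0.3262, 0.1039]
tcp_rot: [[-0.984, 0.179, -0.002], [0.179, 0.984, 0.001], [0.002, 0.0, -1.0]]
ft_force: [-7.8, 0.7, 0.9]
width: 0.0293
grip_force: 50.8
```

Contact made: the push has risen to 8 N. Now I'll seat the bar on the floor and release it.

arm_command:
  deltas:
    - [[0,0,0],[0,0,0.08],-0.8]
    - [[0,0,0],[0,0,0],-0.8]
    - [[0,0,0],[0,0,0],-0.3]
    - [[0,0,0],[0,0,0],-0.2]
    - [[0,0,0],[0,0,0],0]
    - [[0,0,0],[0,0,0],0.2]
    - [[0,0,0],[0,0,0],0.4]
    - [[0,0,0],[0,0,-1],0.4]
    - [[0,0,0],[0,0,-4],0.4]
    - [[0,0,0],[0,0,-5],0.4]
    - [[0,0,0],[0,0,-4],0.4]

```text
t: 16.73
tcp_pos: [0.5042, -0.3263, 0.2463]
tcp_rot: [[-0.984, 0.179, 0.002], [0.179, 0.984, -0.001], [-0.002, -0.001, -1.0]]
ft_force: [0.8, -0.6, -0.1]
width: 0.0601
grip_force: 0.0
```

arm_command:
  deltas:
    - [[0,0,0],[3,4,0],0.4]
    - [[0,0,0],[3,4,0],0.4]
    - [[0,0,0],[3,4,0],0.4]
    - [[0,0,0],[0,4,0],0.4]
    - [[0,0,0],[0,4,0],0.4]
    - [[0,0,0],[0,4,0],0.4]
    - [[0,0,0],[0,4,0],0.4]
    - [[0,0,0],[0,4,0],0.4]
    - [[0,0,0],[0,4,0],0.4]

```text
t: 17.85
tcp_pos: [0.48, 0.0455, 0.2441]
tcp_rot: [[-0.984, 0.179, 0.002], [0.179, 0.984, 0.0], [-0.002, 0.0, -1.0]]
ft_force: [0.1, 0.3, -1.1]
width: 0.0598
grip_force: 0.0
```

```bash
python3 plan.py .4515 .263 .15 89.3; python3 end.py 0.503 -0.325 0.020 -10.3 .045 top pics/tr2.png; python3 end.py 0.53 -0.33 0.020 -10.3 .062;python3 end.py 0.559 -0.335 0.020 -10.3 .1; python3 end.py .4515 .263 .016 -.7 .05
```

```text
t 17.85 tcp [0.48   0.0455 0.2441] phi 79.7 down [ 1.6e-03  1.0e-04 -1.0e+00] w 0.0598 grip 0.0 F [ 0.1  0.3 -1.1] q [ 0.02 -0.04  1.62  0.    1.57 -1.37]
turn -0.1676 shift cm [ 3.11 21.72  9.41]
side 229 z 0.0207 y range -0.0665 0.0707
  y -0.06 -0.04 x 0.0178 0.0399 mid 0.0289
  y -0.04 -0.02 x 0.0172 0.0387 mid 0.0279
  y 0.02 0.04 x -0.0296 0.0423 mid 0.0064
  y 0.04 0.056 x -0.03 0.0449 mid 0.0075
top 695 z 0.019 y range -0.0726 0.0708
  y -0.06 -0.04 x -0.029 0.044 mid 0.0075
  y -0.04 -0.02 x -0.029 0.0451 mid 0.008
  y 0.02 0.04 x -0.0286 0.0439 mid 0.0077
  y 0.04 0.056 x -0.0286 0.0434 mid 0.0074
side 370 z 0.0207 y range -0.0664 0.0714
  y -0.06 -0.04 x -0.0096 0.0613 mid 0.0258
  y -0.04 -0.02 x -0.0103 0.0607 mid 0.0252
  y 0.02 0.04 x -0.057 0.06 mid 0.0015
  y 0.04 0.056 x -0.0574 0.0616 mid 0.0021
top 1076 z 0.0192 y range -0.0725 0.0737
  y -0.06 -0.04 x -0.0554 0.0605 mid 0.0026
  y -0.04 -0.02 x -0.0565 0.0611 mid 0.0023
  y 0.02 0.04 x -0.056 0.061 mid 0.0025
  y 0.04 0.056 x -0.0544 0.0616 mid 0.0036
side 532 z 0.0209 y range -0.0666 0.072
  y -0.06 -0.04 x -0.039 0.0832 mid 0.0221
  y -0.04 -0.02 x -0.0397 0.0835 mid 0.0219
  y 0.02 0.04 x -0.0865 0.084 mid -0.0012
  y 0.04 0.056 x -0.0869 0.0833 mid -0.0018
top 1558 z 0.0192 y range -0.0745 0.0712
  y -0.06 -0.04 x -0.0859 0.0862 mid 0.0002
  y -0.04 -0.02 x -0.0859 0.0868 mid 0.0004
  y 0.02 0.04 x -0.0855 0.0868 mid 0.0007
  y 0.04 0.056 x -0.0855 0.0857 mid 0.0001
side 543 z 0.0161 y range -0.0683 0.0841
  y -0.06 -0.04 x -0.01 0.0278 mid 0.0089
  y -0.04 -0.02 x 0.0071 0.0278 mid 0.0174
  y 0.02 0.04 x -0.0289 0.0278 mid -0.0006
  y 0.04 0.056 x -0.0285 0.0285 mid 0.0
top 475 z 0.0147 y range -0.0558 0.0722
  y -0.06 -0.04 x -0.0259 0.0277 mid 0.0009
  y -0.04 -0.02 x -0.0259 0.0277 mid 0.0009
  y 0.02 0.04 x -0.0259 0.0277 mid 0.0009
  y 0.04 0.056 x -0.0259 0.0277 mid 0.0009
```

View pics/tr2.png

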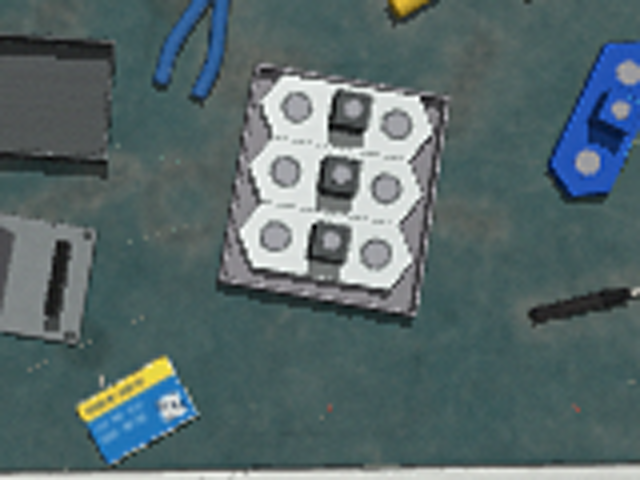

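The picture shows three bars side by side in the tray with hubs at (349,110), (338,175) and (329,240). Bar 1's seam looks the same as the seam between the packed bars, and their long sides are parallel. Next is bar 2.

arm_command:
  deltas:
    - [[0,0,-0.084],[0,0,0],0.3]
    - [[0,0,-0.084],[0,0,0],0.3]
    - [[0,0,0],[0.5,4,0],0.3]
    - [[0,0,0],[0.5,4,0],0.3]
    - [[0,0,0],[0.5,4,0],0.3]
    - [[0,0,0],[0.5,4,2],0.3]
    - [[0,0,0],[0.5,4,3],0.3]
    - [[0,0,0],[0.5,1.6,3],0.3]
    - [[0,0,0],[0,0,0],0.3]
    - [[0,0,0],[0,0,0],0.3]

```text
t: 19.5
tcp_pos: [0.4533, 0.2597, 0.1645]
tcp_rot: [[-1.0, 0.013, 0.002], [0.013, 1.0, 0.001], [-0.002, 0.001, -1.0]]
ft_force: [-0.1, 0.2, -0.3]
width: 0.0555
grip_force: 0.0
```

```bash
python3 plan.py .452 .262 .096 89.3
```

```text
t 19.5 tcp [0.4533 0.2597 0.1645] phi 89.26 down [ 1.7e-03  5.0e-04 -1.0e+00] w 0.0555 grip 0.0 F [-0.1  0.2 -0.3] q [ 0.45  0.14  1.59 -0.    1.41 -1.11]
turn -0.0007 shift cm [0.13 0.23 6.85]
```

arm_command:
  deltas:
    - [[0,0,0],[0.1,0.2,2],0.3]
    - [[0,0,0],[0,0,2],0.3]
    - [[0,0,0],[0,0,1.8],0.3]
    - [[0,0,0],[0,0,1.0],0.3]
    - [[0,0,0],[0,0,0],0.3]
    - [[0,0,0],[0,0,0],0]
    - [[0,0,0],[0,0,0],-0.5]
    - [[0,0,0],[0,0,0],-0.8]
    - [[0,0,0],[0,0,0],-0.8]
    - [[0,0,0],[0,0,0],-0.8]
  force: 50

```text
t: 20.75
tcp_pos: [0.452, 0.2629, 0.0963]
tcp_rot: [[-1.0, 0.012, 0.002], [0.012, 1.0, 0.001], [-0.002, 0.001, -1.0]]
ft_force: [0.4, 0.8, 4.9]
width: 0.0293
grip_force: 51.4
```

arm_command:
  deltas:
    - [[0,0,0],[0,0,-2],-0.8]
    - [[0,0,0],[0,0,-4],-0.8]
    - [[0,0,0],[0,0,-4],-0.8]
    - [[0,0,0.082],[0,0,-2],-0.8]
    - [[0,0,0.08],[0,0,0],-0.8]
    - [[0,0,0],[0,0,0],-0.8]

```text
t: 21.5
tcp_pos: [0.451, 0.2622, 0.2142]
tcp_rot: [[-0.985, 0.172, -0.002], [0.172, 0.985, -0.001], [0.001, -0.001, -1.0]]
ft_force: [0.2, 0.6, -3.6]
width: 0.0293
grip_force: 50.3
```

```bash
python3 plan.py 0.486 -0.039 0.17 80
```

```text
t 21.5 tcp [0.451  0.2622 0.2142] phi 80.09 down [-1.6e-03 -9.0e-04 -1.0e+00] w 0.0293 grip 50.3 F [ 0.2  0.6 -3.6] q [ 0.46  0.09  1.54 -0.    1.51 -0.94]
turn 0.0015 shift cm [ -8.68 -29.06   4.42]
```

Bar 2 is held, with the TCP 96.3 mm above its underside. Carrying it to the stand.

arm_command:
  deltas:
    - [[0,0,0],[-0.6,-2.0,0],-0.8]
    - [[0,0,0],[-1.2,-4.0,0],-0.8]
    - [[0,0,0],[-1.2,-4.0,0],-0.8]
    - [[0,0,0],[-1.2,-4.0,0],-0.8]
    - [[0,0,0],[-1.2,-4.0,0],-0.8]
    - [[0,0,0],[-1.2,-4.0,0],-0.8]
    - [[0,0,0],[-1.2,-4.0,0],-0.8]
    - [[0,0,0],[-0.9,-3.0,1.5],-0.8]
    - [[0,0,0],[0,0,2],-0.8]
    - [[0,0,0],[0,0,0],-0.8]
    - [[0,0,0],[0,0,0],-0.8]

```text
t: 22.88
tcp_pos: [0.487, -0.0379, 0.1804]
tcp_rot: [[-0.985, 0.172, 0.0], [0.172, 0.985, 0.0], [-0.0, 0.0, -1.0]]
ft_force: [-0.4, -0.6, -3.3]
width: 0.0292
grip_force: 50.7
```

```bash
python3 plan.py 0.486 -0.039 0.146 80
```

```text
t 22.88 tcp [ 0.487  -0.0379  0.1804] phi 80.12 down [ 0.e+00  1.e-04 -1.e+00] w 0.0292 grip 50.7 F [-0.4 -0.6 -3.3] q [-0.15  0.03  1.68  0.    1.44 -1.55]
turn 0.002 shift cm [ 0.08 -0.12  3.44]
```

arm_command:
  deltas:
    - [[0,0,0],[0.1,-0.1,1.5],-0.8]
    - [[0,0,0],[0,0,1.2],-0.8]
    - [[0,0,0],[0,0,0.5],-0.8]
    - [[0,0,0],[0,0,0.25],-0.8]
    - [[0,0,0],[0,0,0],-0.8]
    - [[0,0,0],[0,0,0],-0.8]

```text
t: 23.62
tcp_pos: [0.486, -0.039, 0.1463]
tcp_rot: [[-0.985, 0.173, 0.001], [0.173, 0.985, 0.0], [-0.001, 0.0, -1.0]]
ft_force: [-3.3, 0.8, 4.2]
width: 0.0289
grip_force: 51.5
```

arm_command:
  deltas:
    - [[0,0,0],[0,0,0],-0.25]
    - [[0,0,0],[0,0,0],-0.2]
    - [[0,0,0],[0,0,0],-0.1]
    - [[0,0,0],[0,0,0],0.1]
    - [[0,0,0],[0,0,0],0.4]
    - [[0,0,0],[0,0,0],0.6]
    - [[0,0,0],[0,0,-3],0.6]
    - [[0,0,0],[0,0,-4],0.6]
    - [[0,0,0],[0,0,-4],0.6]
    - [[0,0,0],[0,0,0],0.6]
    - [[0,0,0],[0,0,0],0.6]
    - [[0,0,0],[0,0,0],0.6]

```text
t: 25.12
tcp_pos: [0.4854, -0.039, 0.2541]
tcp_rot: [[-0.985, 0.173, -0.003], [0.173, 0.985, 0.0], [0.003, 0.0, -1.0]]
ft_force: [0.1, 0.3, 0.6]
width: 0.0688
grip_force: 0.0
```

```bash
python3 level.py pics/lev2.png; python3 plan.py .486 -.039 .146 80
```

```text
n 357 slope y -0.156 slope x -0.02 z mid 0.067 s range -0.07 0.074
t 25.18 tcp [ 0.4854 -0.039   0.2542] phi 80.04 down [-2.4e-03  4.0e-04 -1.0e+00] w 0.0682 grip 0.0 F [ 0.1 -0.2  0.4] q [-0.16 -0.03  1.59  0.    1.59 -1.55]
turn 0.0007 shift cm [-6.000e-02  1.000e-02  1.082e+01]
```

View pics/lev2.png

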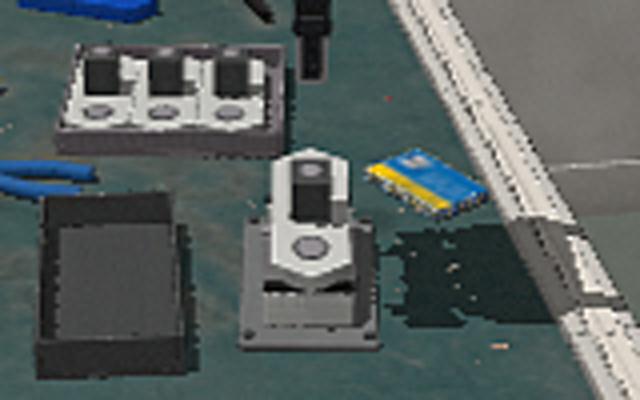

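Bar 2 tips: the slope is -0.156 rad with its +y end down on a rest, hub at (310,190) in the crop. It's the reject. I'll tilt the gripper to match the bar and regrasp.

arm_command:
  deltas:
    - [[0.156,0,0],[0,0,0],0.4]
    - [[0,0,0],[0,3.2,2],0.4]
    - [[0,0,0],[0,0,3],0.3]
    - [[0,0,0],[0,0,0],0.3]
    - [[0,0,0],[0,0,0],0.3]

```text
t: 25.8
tcp_pos: [0.4902, -0.0157, 0.2021]
tcp_rot: [[-0.985, 0.171, -0.026], [0.173, 0.973, -0.153], [-0.001, -0.155, -0.988]]
ft_force: [-0.2, -0.0, 0.5]
width: 0.0554
grip_force: 0.0
```

```bash
python3 - <<'E'
from station import arm
import numpy as np
o=arm.get_obs(); d=np.array([.4886,-.0242,.146])-o["tcp_pos"]; print(o["tcp_pos"],o["tcp_rot"].round(3).tolist(),(o["tcp_rot"].T@d*100).round(2))
E
```

```text
[ 0.49021065 -0.0157257   0.2021055 ] [[-0.985, 0.171, -0.026], [0.173, 0.973, -0.153], [-0.001, -0.155, -0.988]] [0.02 0.02 5.68]
```

arm_command:
  deltas:
    - [[0,0,0],[0,0,2],0.3]
    - [[0,0,0],[0,0,2],0.3]
    - [[0,0,0],[0,0,1.5],0.3]
    - [[0,0,0],[0,0,0],0.2]
    - [[0,0,0],[0,0,0],0]
    - [[0,0,0],[0,0,0],-0.15]
    - [[0,0,0],[0,0,0],-0.3]
    - [[0,0,0],[0,0,0],-0.6]
    - [[0,0,0],[0,0,0],-0.8]
    - [[0,0,0],[0,0,0],-0.8]
  force: 50

```text
t: 27.05
tcp_pos: [0.4888, -0.024, 0.1478]
tcp_rot: [[-0.985, 0.171, -0.025], [0.173, 0.973, -0.153], [-0.001, -0.155, -0.988]]
ft_force: [-0.4, -0.8, 6.2]
width: 0.0291
grip_force: 49.6
```

arm_command:
  deltas:
    - [[0,0,0],[0,0,-2],-0.8]
    - [[0,0,0],[0,0,-4],-0.8]
    - [[0,0,0],[0,0,-3],-0.8]
    - [[-0.156,0,0],[0,0,0],-0.8]
    - [[0,0,0.09],[0,0,-2],-0.8]
    - [[0,0,0],[0,0,0],-0.8]

```text
t: 27.8
tcp_pos: [0.4911, -0.0104, 0.2564]
tcp_rot: [[-0.965, 0.26, 0.002], [0.26, 0.965, -0.0], [-0.002, 0.0, -1.0]]
ft_force: [-0.1, 0.3, -3.2]
width: 0.0291
grip_force: 51.2
```

```bash
python3 plan.py .626 -.043 .2 85.5; python3 - <<'E'
import numpy as np,cv2
from h import *
for n in("top","side"):
    c=dict(np.load(n+"0.npz")); W=cloud(c); X,Y,Z=np.moveaxis(W,-1,0)
    m=biggest((abs(Z-.032)<.004)&(abs(X-.625)<.075)&(abs(Y+.045)<.125)); 
    for l,mm in (("rim32",m),("floor",biggest((abs(Z-.004)<.005)&(abs(X-.625)<.05)&(abs(Y+.045)<.105)&(c["img"].max(2)<95)))):
        v,u=np.nonzero(mm); print(n,l,mm.sum(),rect(W[mm][:,:2]),rect(ray(c,u,v,.032 if l=="rim32" else .004)[:,:2]))
c=dict(np.load("top0.npz"))
print(ray(c,[268.8,326.4,325,265],[158,162,192,189],.032).round(4))
E
```

```text
t 27.8 tcp [ 0.4911 -0.0104  0.2564] phi 74.91 down [ 1.6e-03 -2.0e-04 -1.0e+00] w 0.0291 grip 51.2 F [-0.1  0.3 -3.2] q [-0.1  -0.03  1.57 -0.    1.59 -1.4 ]
turn -0.1849 shift cm [-13.7   -2.19   5.64]
top rim32 16 [686.7 -36.3  37.3   4.1  87.6] [686.4 -36.4  37.3   3.5  89.4]
top floor 1145 [635.6 -45.1 197.2  89.6  85.8] [635.9 -45.2 196.5  88.7  85.3]
side rim32 223 [633.3 -42.9 218.1 103.8  84.9] [633.7 -40.8 212.9 103.8  85. ]
side floor 868 [629.2 -66.7 163.8  93.8  86. ] [629.9 -71.4 165.5  93.8  85.2]
[[ 0.689   0.0439  0.032 ]
 [ 0.673  -0.1511  0.032 ]
 [ 0.5704 -0.1449  0.032 ]
 [ 0.5829  0.0562  0.032 ]]
```

The bin centre is at about (0.632, -0.045) with its y axis at 85.3° (rim 104 mm wide, floor 197 mm long, matching the given sizes). I turned bar 2 the wrong way in the air, so I'll undo that and carry it to the bin.

arm_command:
  deltas:
    - [[0,0,-0.092],[0,0,0],-0.8]
    - [[0,0,-0.09],[0,0,0],-0.8]
    - [[0,0,0],[-3,-0.5,0],-0.8]
    - [[0,0,0],[-4,-0.6,0],-0.8]
    - [[0,0,0],[-4,-0.6,0],-0.8]
    - [[0,0,0],[-3.3,-0.6,2],-0.8]
    - [[0,0,0],[0,0,4],-0.8]
    - [[0,0,0],[0,0,2],-0.8]
    - [[0,0,0],[0,0,0],-0.8]
    - [[0,0,0],[0,0,0],-0.8]

```text
t: 29.05
tcp_pos: [0.632, -0.0447, 0.1777]
tcp_rot: [[-0.997, 0.081, 0.003], [0.081, 0.997, -0.0], [-0.003, -0.0, -1.0]]
ft_force: [-0.1, 1.0, -2.1]
width: 0.0292
grip_force: 51.2
```

```bash
python3 plan.py .632 -.045 .102 85.3
```

```text
t 29.05 tcp [ 0.632  -0.0447  0.1777] phi 85.35 down [ 2.8e-03 -3.0e-04 -1.0e+00] w 0.0292 grip 51.2 F [-0.1  1.  -2.1] q [-0.13  0.42  1.22  0.    1.49 -1.62]
turn 0.0009 shift cm [-0.01 -0.03  7.57]
```

arm_command:
  deltas:
    - [[0,0,0],[0,0,2],-0.8]
    - [[0,0,0],[0,0,2.5],-0.8]
    - [[0,0,0],[0,0,2],-0.8]
    - [[0,0,0],[0,0,0.7],-0.8]
    - [[0,0,0],[0,0,0.2],-0.8]
    - [[0,0,0],[0,0,0],-0.8]

```text
t: 29.8
tcp_pos: [0.6319, -0.0448, 0.1025]
tcp_rot: [[-0.997, 0.082, 0.002], [0.082, 0.997, -0.0], [-0.002, -0.0, -1.0]]
ft_force: [0.3, 0.5, -2.7]
width: 0.0293
grip_force: 51.1
```

arm_command:
  deltas:
    - [[0,0,0],[0,0,0.1],-0.8]
    - [[0,0,0],[0,0,0.1],-0.8]
    - [[0,0,0],[0,0,0],-0.8]

```text
t: 30.18
tcp_pos: [0.632, -0.045, 0.1022]
tcp_rot: [[-0.997, 0.082, 0.002], [0.082, 0.997, -0.0], [-0.002, 0.0, -1.0]]
ft_force: [-5.9, -0.3, 9.6]
width: 0.0292
grip_force: 52.7
```

Bar 2 is on the bin floor. Releasing and retreating.

arm_command:
  deltas:
    - [[0,0,0],[0,0,-0.05],-0.3]
    - [[0,0,0],[0,0,0],-0.1]
    - [[0,0,0],[0,0,0],0.2]
    - [[0,0,0],[0,0,0],0.4]
    - [[0,0,0],[0,0,0],0.4]
    - [[0,0,0],[0,0,-2],0.4]
    - [[0,0,0],[0,0,-5],0.4]
    - [[0,0,0],[0,0,-5],0.4]
    - [[0,0,0],[3,4,-2],0.4]
    - [[0,0,0],[3,4,0],0.4]
    - [[0,0,0],[3,4,0],0.4]
    - [[0,0,0],[2,4,0],0.4]

```text
t: 31.68
tcp_pos: [0.534, 0.1249, 0.2424]
tcp_rot: [[-0.997, 0.082, 0.002], [0.082, 0.997, 0.001], [-0.002, 0.001, -1.0]]
ft_force: [0.5, 0.5, -0.8]
width: 0.06
grip_force: 0.0
```

arm_command:
  deltas:
    - [[0,0,0],[0,5,0],0.4]
    - [[0,0,0],[0,5,0],0.4]
    - [[0,0,0],[0,3,0],0.4]
    - [[0,0,0],[0,0,0],0.4]
    - [[0,0,0],[0,0,0],0.4]

```text
t: 32.3
tcp_pos: [0.5457, 0.2527, 0.2413]
tcp_rot: [[-0.997, 0.082, 0.001], [0.082, 0.997, 0.0], [-0.001, 0.0, -1.0]]
ft_force: [-0.0, -0.5, 0.3]
width: 0.0597
grip_force: 0.0
```

```bash
python3 plan.py; python3 end.py .632 -.045 .020 -4.7 .045; python3 end.py 0.559 -0.335 0.020 -10.3 .1; python3 - <<'E'
from station import arm
import cv2
c=arm.camera("top"); cv2.imwrite("pics/fin.png",cv2.resize(c["img"][140:260,255:435,::-1],None,fx=4,fy=4,interpolation=cv2.INTER_CUBIC))
E
```

```text
t 32.3 tcp [0.5457 0.2527 0.2413] phi 85.3 down [ 1.1e-03  1.0e-04 -1.0e+00] w 0.0597 grip 0.0 F [-0.  -0.5  0.3] q [ 0.37  0.29  1.26 -0.    1.59 -1.12]
side 267 z 0.0203 y range -0.0607 0.0781
  y -0.06 -0.04 x 0.015 0.0241 mid 0.0195
  y -0.04 -0.02 x 0.015 0.0241 mid 0.0196
  y 0.02 0.04 x -0.0283 0.0239 mid -0.0022
  y 0.04 0.056 x -0.0277 0.0239 mid -0.0019
top 500 z 0.0189 y range -0.0709 0.0727
  y -0.06 -0.04 x -0.0281 0.0272 mid -0.0005
  y -0.04 -0.02 x -0.0288 0.0267 mid -0.0011
  y 0.02 0.04 x -0.0272 0.0261 mid -0.0006
  y 0.04 0.056 x -0.0282 0.0271 mid -0.0005
side 475 z 0.0208 y range -0.0666 0.0722
  y -0.06 -0.04 x -0.039 0.0832 mid 0.0221
  y -0.04 -0.02 x -0.0397 0.0835 mid 0.0219
  y 0.02 0.04 x -0.0593 0.084 mid 0.0124
  y 0.04 0.056 x -0.06 0.0798 mid 0.0099
top 1557 z 0.0192 y range -0.0745 0.0734
  y -0.06 -0.04 x -0.0859 0.0862 mid 0.0002
  y -0.04 -0.02 x -0.0854 0.0862 mid 0.0004
  y 0.02 0.04 x -0.086 0.0862 mid 0.0001
  y 0.04 0.056 x -0.0844 0.0874 mid 0.0015
```

View pics/fin.png

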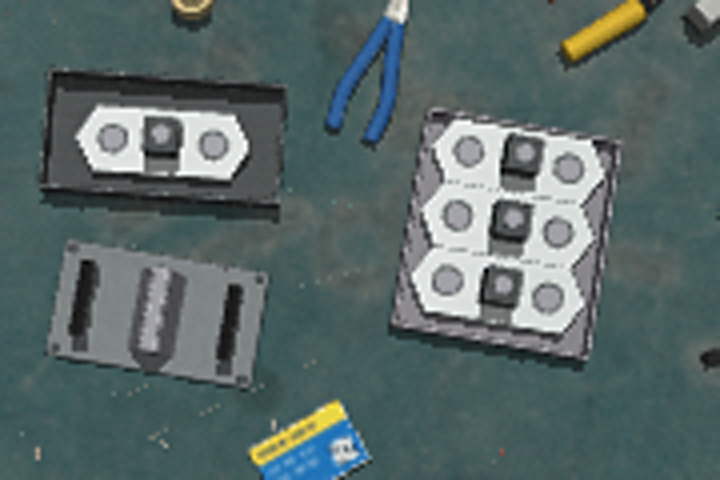

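```bash
python3 - <<'E'
from station import arm
import numpy as np
from h import *
a=np.radians(-10.3); ex=np.array([np.cos(a),np.sin(a)]); ey=np.array([-ex[1],ex[0]])
for n in("top","side"):
    c=arm.camera(n); W=cloud(c); g=c["img"].astype(int); mx=g.max(2);mn=g.min(2); D=W[...,:2]-[.559,-.335]; x=D@ex;y=D@ey
    for x0 in(-.057,0,.056):
        m=biggest((abs(x-x0)<.02)&(abs(y)<.035)&(W[...,2]>.05)); v,u=np.nonzero(m); P=ray(c,u,v,.056)[:,:2]-[.559,-.335]
        print(n,m.sum(),"hub",(P@ex).mean().round(4),(P@ey).mean().round(4),((P@ex).min()/2+(P@ex).max()/2).round(4))
    # brightness profile across the plates at y bands
    w=(abs(W[...,2]-.02)<.006)&(y>.032)&(y<.052); v,u=np.nonzero(w); X=(ray(c,u,v,.02)[:,:2]-[.559,-.335])@ex
    b=np.arange(-.1,.1,.002); k=np.digitize(X,b); print([int(mn[v,u][k==i].mean()) if (k==i).any() else -1 for i in range(1,len(b))])
E
```

```text
top 78 hub -0.0579 -0.0009 -0.058
top 81 hub -0.0022 -0.0008 -0.0022
top 73 hub 0.054 -0.0008 0.0536
[124, -1, -1, -1, -1, -1, -1, 175, 224, 224, 222, 220, 219, 222, 227, 171, 130, 156, 156, 161, 150, 158, 160, 156, 160, 127, 149, 141, 216, 220, 222, 222, 220, 222, 192, 177, 221, 220, 221, 221, 220, 224, 224, 135, 136, 144, 149, 143, 163, 148, 161, 161, 137, 144, 129, 136, 219, 219, 225, 223, 221, 223, 199, 175, 220, 221, 221, 221, 222, 225, 224, 138, 158, 127, 150, 139, 163, 161, 161, 140, 156, 143, 155, 136, 221, 220, 225, 224, 226, 232, 148, 90, 116, 131, -1, -1, -1, -1, -1]
side 23 hub -0.0525 0.0076 -0.0521
side 48 hub -0.0038 0.0053 -0.0038
side 48 hub 0.0515 0.0027 0.0516
[-1, -1, -1, -1, -1, -1, -1, -1, -1, -1, -1, -1, -1, -1, -1, -1, -1, -1, -1, -1, 141, 122, 143, 113, -1, 114, -1, 167, 188, -1, 193, 195, 193, 157, -1, 183, -1, 191, 191, 190, 194, 190, 124, 137, 118, 111, -1, 139, 202, 147, 101, 137, 97, 130, 98, 183, 182, 192, -1, 190, 192, 204, 177, -1, 189, -1, 191, 194, 195, 163, 198, 88, 85, 127, 131, 116, 137, -1, 134, 113, 138, 95, 190, 160, 192, 189, 193, 206, 199, 173, 80, 118, 89, -1, -1, -1, -1, -1, -1]
```

Hub spacings are 55.7 mm and 56.2 mm against the 56 mm expected for touching bars. Bar 1 touches packed_1, so I'm handing the job in.

```bash
python3 -c "
from station import arm
print(arm.finish_job())"
```

```text
the job is handed in; nothing more can be done
None
```

The job is handed in at about 32 s of the 72 s: bar 1 balanced and lies flat in the tray against packed_1, bar 2 tipped and lies flat in the reject bin, and the packed bars are still packed.

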